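# Fetch the hardener from behind the thinner can

## Task

Lift the tall flat thinner can off the front of the bench rack and stand it on the rubber mat; then bring out the slim round screw-cap hardener can hidden behind it and stand it in the steel mixing tray beside the paint tin. Finally put the thinner can back in its place on the rack just as it stood, square to the front. Keep both cans upright, set them down gently rather than dropping them, and leave the other tins on the rack and in the tray where they are.

Things in the scene. Friction and masses are not known exactly. Their poses are not given: they have to be found in the camera images.
- rack: Fixed steel bench rack, 520 mm wide (its y), 310 mm deep (its x). Origin: on the bench under the middle of its slatted lower deck; x points to its back. Lower deck: top 45 mm above the bench, front edge at x = -155 mm. Tins stand on it in three columns, y about -105, 0 and +105 mm: front ones at x = -92, one behind each at x = +8. Which column holds the thinner and hardener varies.
- rack_edge (a point): Middle of the front lower edge of the rack's upper deck, 357 mm above the bench, at x = -20 mm, y = 0 of the rack. The upper deck is half depth: it reaches from here 175 mm to the back, the full width, 28 mm thick, open steel wires, two small tins at its back corners. Its uprights are 25 mm wide, at the ends (y = -247 and +247 mm); nothing stands over the front of the lower deck.
- thinner_mid (a point): Centre (half-way up) of the thinner can: oblong plain steel can with paper labels, 110 (its x, front to back) by 60 (its y) by 178 mm tall, the tallest on the lower deck; 38 mm screw cap, 18 mm high, on top near its back end. At the start it stands in the front row of the lower deck, its narrow side about 8 mm behind the deck's front edge. z is up. 0.4 to 0.75 kg.
- hardener_mid (a point): Centre (half-way up, 71 mm over its foot) of the hardener can: slim round plain steel can, 60 mm in diameter up to 112 mm, then a shoulder and a dark screw cap 36 mm across, 142 mm tall in all. It stands on the lower deck close behind the thinner can (gap 15 mm, centres 100 mm apart), under the front of the upper deck. z is up. 0.22 to 0.45 kg.
- tray: Fixed steel mixing tray, 260 mm (its x) by 150 mm (its y), rim 22 mm high, walls and floor 4 mm thick, on the bench left or right of the rack. Origin: centre of its underside; x points away from the robot. The paint tin stands in its far half (+x); the near half, around x = -60 mm, is free for the hardener.
- mat: Fixed black rubber mat, 200 mm (its x) by 160 mm (its y), 4 mm thick, on the bench at the other side of the rack from the tray. Origin: centre of its underside. Room to stand the thinner can.
- base: Bystander: lever-lid paint tin, 85 mm in diameter, 100 mm tall, standing in the far half of the tray. Origin: centre of its underside.
- tin_a: Bystander: lever-lid tin, 70 mm in diameter, 70 mm tall, front row of the rack. Origin: centre of its underside.
- tin_b: Bystander: lever-lid tin, 70 mm in diameter, 62 mm tall, standing behind tin_a. Origin: centre of its underside.
- putty: Bystander: low oblong putty tin, 88 by 65 mm, 54 mm tall, front row of the rack. Origin: centre of its underside.
- tin_c: Bystander: lever-lid tin, 66 mm in diameter, 66 mm tall, standing behind the putty tin. Origin: centre of its underside.

How it is judged:
On the way, in this order (a step that is already met when the one before it is completed fails the run):
1. the thinner can stands upright on the rubber mat, let go (horizontal distance between thinner_mid and mat below 0.07 m and height (world z) of thinner_mid below 0.105 m and angle between thinner_mid's own z axis and vertical below 0.1 rad and contact force between the fingers and thinner below 0.3 N), for 0.2 s.
2. the hardener can stands upright in the tray, let go (x of hardener_mid in the frame of tray between -0.11 and 0.11 m and y of hardener_mid in the frame of tray between -0.055 and 0.055 m and height (world z) of hardener_mid below 0.082 m and angle between hardener_mid's own z axis and vertical below 0.08 rad and contact force between the fingers and hardener below 0.3 N), for 0.2 s.
At the end, for the whole second after the job is handed in: Thinner can back on the rack within 25 mm of where it stood, upright (0.08 rad) and square to the rack within 0.2 rad; hardener can upright (0.08 rad) on the tray's floor; both released and at rest; no other tin on the rack or in the tray shifted over 30 mm (distance of thinner_mid from where it was at the start of the episode below 0.025 m and angle between each of thinner_mid, hardener_mid's own z axis and vertical below 0.08 rad and angle between the x axis of thinner_mid and the x axis of rack, either way round below 0.2 rad and linear speed of each of thinner, hardener below 0.02 m/s and x of hardener_mid in the frame of tray between -0.11 and 0.11 m and y of hardener_mid in the frame of tray between -0.055 and 0.055 m and height (world z) of hardener_mid below 0.082 m); the robot touches nothing.
It fails at once if one of the two cans is tipped more than 0.5 rad (angle between any of thinner_mid, hardener_mid's own z axis and vertical above 0.5 rad).
It fails at once if one of the two cans is dropped (moves faster than 0.6 m/s, about a 20 mm fall, with no finger on it) ((linear speed of thinner above 0.6 m/s and contact force between the fingers and thinner below 0.3 N) or (linear speed of hardener above 0.6 m/s and contact force between the fingers and hardener below 0.3 N)).
It fails at once if another tin on the rack or in the tray is shifted more than 30 mm or tipped over (distance of any of tin_a, tin_b, tin_c, putty, base from where it was at the start of the episode above 0.03 m or angle between any of tin_a, tin_b, tin_c, putty, base's own z axis and vertical above 0.5 rad).
It also fails if it takes over 72 s, if anything falls off the work surface, if the arm or the gripper's body presses on something with over 40 N, if the wrist force passes 120 N, or if a joint passes its speed limit or range.

## Robot

A 7-joint arm with a two-finger parallel gripper is mounted at the origin on the work surface. World frame = base frame: x ahead of the robot, y to its left, z up, the work surface at z = 0. Lengths are in m, angles in rad, forces in N, time in s.
With the tool pointing down it reaches from about 0.4 to 0.875 m from the base axis. Payload 19.3 kg.
Tool frame: the origin (TCP) lies midway between the tips of the shut fingers; the grasp point (between the pads) lies 19 mm behind it (tcp_to_grasp is the z of the grasp point in the tool frame, in m); z points along the fingers, y is the line along which they close (so a half turn about z gives the same grasp; the last joint's range is limited). The gripper opens to 85 mm and grips with 20 to 120 N. Pads are 22 mm wide; open, the fingers measure 114 mm over their backs; the gripper's body (76 mm by 85 mm) begins 54 mm behind the grasp point. The pads swing forward as they close: fully open they stand 13 mm farther back than shut.
Start: joints at [-1.302, 0.521, -0.036, 1.599, 0.021, 1.021, -0.113], TCP at [0.208, 0.589, 0.231] pointing down, gripper open.
Joint ranges: [-2.91, 2.91], [-0.3, 2.13], [-1.5, 1.42], [0.17, 2.43], [-1.26, 4.41], [0.16, 1.93], [-2.52, 2.52]. Speed limits (rad/s): [1.89, 1.89, 2.39, 2.39, 3.01, 3.01, 3.01].

## Interface

Orientations are given as [roll, pitch, yaw] about the fixed x, y, z axes, in that order (R = Rz(yaw) Ry(pitch) Rx(roll)).
In Python, from workcell import * gives the robot as it stands.
- The arm moves only by the tool send_rows, never from a script. Its argument "increments" is a list of rows, each a list of 3 entries, a list of its own where there are three numbers: the shift along the tool's x, y, z in mm, then the turn, a rotation vector about the tool's x, y, z in degrees, then the gripper's target within -1 to 1 (fully open at 1, half-way at 0, shut at -1). In form: [[[x, y, z], [wx, wy, wz], grip], ...]. A call has 1 to 10 rows; each row is the pose to reach, as a shift and turn from the pose commanded when the call began, along the tool's axes at that moment; what a row does not reach only later rows make up. A row lasts 1/10 s, in which the tool goes at most 50 mm and 8.59 degrees, less where a joint would pass 70% of its speed; a pose out of reach is approached as far as the arm can. A call with a gripper value outside its range is refused whole. The fingers move at their own pace and stop on an object; "newtons" is the grip in N (left out, the last holds). Time passes only in rows, so rows that repeat a pose let the fingers close. It gives the time, the measured TCP pose, the force, the opening and the grip force at its end, in the units of the state.
- observe(): the state, without advancing time (a new reading comes with each control period).
- grab_frame(name): name is "scene" or "top"; returns the picture (480x640x3 uint8, blue, green, red); there is no depth.
- camera_params(name): a dict with "fovy" (degrees; the focal length in pixels is half the picture's height over the tangent of half this angle, whatever the lens; pixels are square), "cx", "cy" (the principal point, pixels), "extrinsics" (4x4, takes a point from world to camera coordinates). Camera axes: x right, y down, z forward; pixel columns grow to the right and rows downward; lengths in m; the calibration is good to about 2 mm. A picture is of the moment at which its call begins. camera_params takes no time and is no camera call.
- job_done(): hands the job in; it is judged then, once.
The state is a dict: "clock": time; "qpos": joint angles; "qd": joint speeds; "joint_efforts": joint torques, N m; "position": TCP position; "tool_rot": TCP orientation; "force": force on the tool from outside, world axes, zero at the start; "moment": the same for the moment, N m; "grip_width": finger opening in m; "finger_force": force on a finger pad.
Only numpy, scipy, OpenCV 4.12 (cv2) and the standard library are available. Lean on these libraries where they do the work, as an engineer would, in place of code of your own. Each camera call takes 0.05 s, during which the arm holds its last target. There are 200 camera calls.

## Working session

There is one attempt and no reset: what is moved stays moved. The work goes in short steps, Python scripts to look and compute and a tool call to move; the robot and the scene stay as the last step left them, time stands still between calls to the robot, and variables do not carry over. Pictures are saved under pics/ and viewed, at most 10 in all, crops included, and the job is handed in when it is done.

Besides the shell and the picture viewer there is one more tool, called by a JSON object that holds its "fn" and its "kwargs". send_rows: Moves the arm, as the interface text tells. Its arguments: {"type":"object","properties":{"increments":{"type":"array"},"newtons":{"type":"number"}},"required":["increments"]}

```bash
ls; mkdir -p pics
python3 - <<'E'
from workcell import *
import cv2,numpy as np
for n in("scene","top"):
    cv2.imwrite(f"pics/{n}0.png",grab_frame(n)); c=camera_params(n); print(n,c["fovy"],c["cx"],c["cy"],{k:v for k,v in c.items() if k not in("fovy","cx","cy","extrinsics")}); print(np.round(c["extrinsics"],4).tolist())
print(observe())
E
```

```text
pics
scene 45.97697714149221 316.15556258082495 236.67666927912558 {}
[[0.0553, 0.9984, -0.0078, -0.0569], [0.7675, -0.0475, -0.6393, -0.2866], [-0.6386, 0.0294, -0.7689, 1.9439], [0.0, 0.0, 0.0, 1.0]]
top 42.53104595521493 323.7995551382474 250.20976562557433 {}
[[-0.0107, -0.9999, -0.0028, 0.0198], [-0.9878, 0.011, -0.1551, 0.5961], [0.1551, 0.0011, -0.9879, 1.4176], [0.0, 0.0, 0.0, 1.0]]
{'clock': 0.1, 'qpos': array([-1.30219512,  0.52193905, -0.03634015,  1.59989261,  0.02118596,
        1.02109155, -0.11281907]), 'qd': array([ 0.00174577, -0.00105243, -0.00131073, -0.00130768, -0.001786  ,
       -0.00240096, -0.00125892]), 'joint_efforts': array([ 4.57809510e-03, -9.28482628e+01,  1.98494196e+00, -3.70534301e+01,
        1.82867248e-02,  5.33145139e-03,  5.83822884e-05]), 'position': array([0.20765195, 0.58921084, 0.23081362]), 'tool_rot': array([-3.14064739e+00,  4.58778816e-05,  2.80276406e+00]), 'force': array([ 0.20270557, -1.16678984,  0.22047642]), 'moment': array([-0.02929799,  0.0426656 ,  0.02848761]), 'finger_force': 0.0, 'grip_width': 0.08554432336361584}
```

View pics/scene0.png

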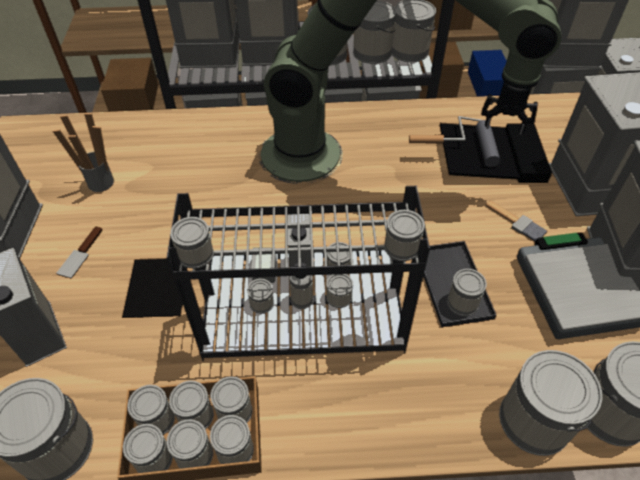

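View pics/top0.png

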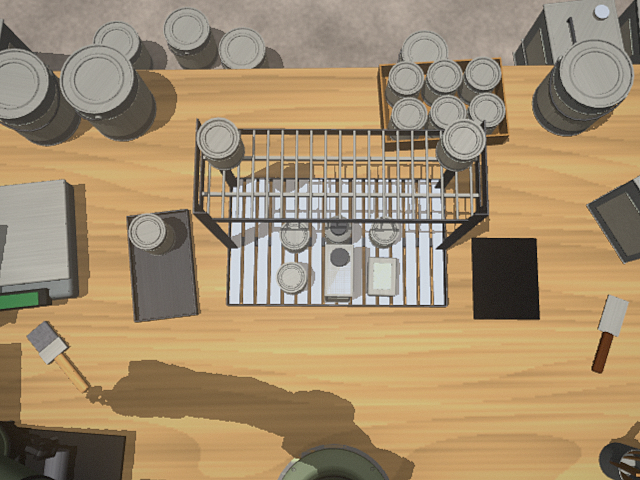

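The top view shows the thinner can in the middle column (cap near 340,257), with the hardener cap behind it at (339,225). Putty is at (382,276), tin_a at (292,277). The tray is on the left (127..199, 210..321) with the paint tin at its far end, and the mat is on the right (472..539, 238..320). I'll mask and measure these next.

```bash
cat > h.py <<'E'
from workcell import *
import cv2,numpy as np
def ray(n,u,v):
    c=camera_params(n); E=np.array(c["extrinsics"]); f=240/np.tan(np.radians(c["fovy"]/2))
    d=E[:3,:3].T@np.array([(u-c["cx"])/f,(v-c["cy"])/f,1.]); o=-E[:3,:3].T@E[:3,3]
    return o,d
def pt(n,u,v,z):
    o,d=ray(n,u,v); return o+d*(z-o[2])/d[2]
def pix(n,p):
    c=camera_params(n); E=np.array(c["extrinsics"]); f=240/np.tan(np.radians(c["fovy"]/2))
    q=E[:3,:3]@p+E[:3,3]; return q[:2]/q[2]*f+[c["cx"],c["cy"]]
E
python3 - <<'E'
from h import *
im=cv2.imread("pics/top0.png"); g=cv2.cvtColor(im,cv2.COLOR_BGR2GRAY)
m=(g<40).astype(np.uint8)
for c in cv2.findContours(m,0,2)[0]:
    r=cv2.minAreaRect(c)
    if cv2.contourArea(c)>2000 and r[0][1]<350:
        b=cv2.boxPoints(r); P=np.array([pt("top",u,v,.004)[:2] for u,v in b]); print("mat?",r,P.mean(0).round(4),[np.linalg.norm(P[i]-P[i-1]).round(3) for i in range(4)])
def show(n,pts,z):
    P=np.array([pt("top",u,v,z)[:2] for u,v in pts]); print(n,P.round(4).tolist(),"mean",P.mean(0).round(4),[round(float(np.linalg.norm(P[i]-P[i-1])),3) for i in range(len(P))])
show("trayrim",[(127,216),(188,210),(199,315),(135,321)],.022)
show("deck front",[(227,305.5),(446,305.5)],.045)
show("upper edge",[(197,215),(487,220)],.357)
show("hardener cap",[(339,225)],.187); show("thin cap",[(340,257)],.241)
show("tin_a",[(292,274)],.115);show("putty",[(382,275)],.099)
cv2.imwrite("pics/c1.png",cv2.resize(im[190:320,215:465],None,fx=3.2,fy=3.2,interpolation=cv2.INTER_CUBIC))
s=cv2.imread("pics/scene0.png");cv2.imwrite("pics/c2.png",cv2.resize(s[180:360,160:440],None,fx=2.8,fy=2.8,interpolation=cv2.INTER_CUBIC))
E
```

```text
mat? ((505.3158874511719, 278.0048522949219), (81.73486328125, 65.24055480957031), 88.49256896972656) [ 0.5309 -0.4261] [np.float64(0.199), np.float64(0.16), np.float64(0.199), np.float64(0.157)]
trayrim [[0.6899, 0.4922], [0.7032, 0.3437], [0.4476, 0.3116], [0.435, 0.4633]] mean [0.5689 0.4027] [0.257, 0.149, 0.258, 0.152]
deck front [[0.4678, 0.2417], [0.4622, -0.2716]] mean [ 0.465  -0.0149] [0.513, 0.513]
upper edge [[0.6173, 0.2509], [0.6015, -0.2941]] mean [ 0.6094 -0.0216] [0.545, 0.545]
hardener cap [[0.6289, -0.0202]] mean [ 0.6289 -0.0202] [0.0]
thin cap [[0.5513, -0.02]] mean [ 0.5513 -0.02  ] [0.0]
tin_a [[0.5322, 0.0853]] mean [0.5322 0.0853] [0.0]
putty [[0.5295, -0.1185]] mean [ 0.5295 -0.1185] [0.0]
```

View pics/c1.png

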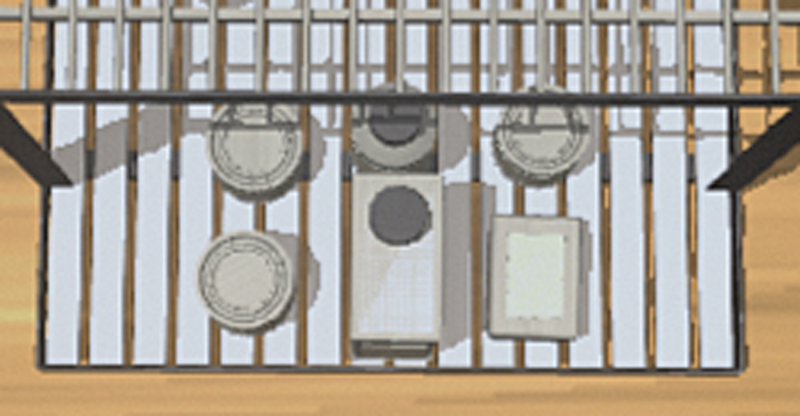

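The crop shows the thinner's top corners near crop (355,173), (441,173), (440,338), (351,338). The hardener's cap centre is near (396,125), partly under the deck's front wire. Next I'll work out the points and compare them with the rack model.

Run:
```python
from h import *
def c(u,v,z): return pt("top",215+(u+.5)/3.2-.5,190+(v+.5)/3.2-.5,z)[:2]
T=np.array([c(*p,.223) for p in[(355,173),(441,173),(440,338),(351,338)]]); print(T.round(4).tolist(),T.mean(0).round(4))
print("cap",c(400,215,.241),"hard",c(396,125,.187))
D=[c(40,368,.045),c(742,372,.045)];print("deck",np.round(D,4))
o=observe();print(o["tool_rot"])
from scipy.spatial.transform import Rotation as R
A=R.from_euler("xyz",o["tool_rot"]); B=R.from_euler("xyz",[np.pi,0,np.pi])
print((A.inv()*B).as_rotvec(degrees=True).round(2), A.inv().apply(np.array([.5,-.02,.36])-o["position"])*1000)
P=np.array([[0.6899,0.4922],[0.7032,0.3437],[0.4476,0.3116],[0.435,0.4633]]);m=P.mean(0);x=(P[0]+P[1]-P[2]-P[3])/2;x/=np.linalg.norm(x);print("tray x",x,"free spot",m-.06*x)
```

```text
[[0.5823, 0.0092], [0.5816, -0.0469], [0.4739, -0.0443], [0.4745, 0.013]] [ 0.5281 -0.0173]
cap [ 0.55161684 -0.01930807] hard [ 0.62077267 -0.01884994]
deck [[ 0.4698  0.2413]
 [ 0.4613 -0.2728]]
[-3.14064739e+00  4.58778816e-05  2.80276406e+00]
[-5.000e-02 -1.000e-02 -1.941e+01] [-478.22346574 -477.52445364 -128.71311637]
tray x [0.99293654 0.11864668] free spot [0.50934881 0.3955812 ]
```

The thinner's centre is at (0.528, -0.0175). That matches the deck front plus 63 mm, and the hardener lies about 100 mm behind it. I'll move above the thinner.

{"fn": "send_rows", "kwargs": {"increments": [[[-15, -15, -15], [0, 0, -1], 1], [[-45, -43, -40], [0, 0, -2], 1], [[-75, -72, -60], [0, 0, -3], 1], [[-105, -101, -70], [0, 0, -4], 1], [[-135, -130, -70], [0, 0, -5], 1], [[-165, -159, -70], [0, 0, -6], 1], [[-195, -188, -70], [0, 0, -7], 1], [[-225, -217, -70], [0, 0, -8], 1], [[-245, -236, -70], [0, 0, -9], 1], [[-245, -236, -70], [0, 0, -9.7], 1]]}}

```text
clock: 1.1
position: [0.3619, 0.2822, 0.3014]
tool_rot: [-3.141, 0.001, 2.968]
force: [-0.6, 0.8, -0.7]
grip_width: 0.0854
finger_force: 0.0
```

Run:
```python
from h import *
from scipy.spatial.transform import Rotation as R
o=observe();print(o["position"],o["tool_rot"],o["qpos"].round(3))
A=R.from_euler("xyz",o["tool_rot"]); B=R.from_euler("xyz",[np.pi,0,np.pi-.015])
print((A.inv()*B).as_rotvec(degrees=True).round(2), A.inv().apply(np.array([.515,-.0175,.30])-o["position"])*1000)
```

```text
[0.36189464 0.28218129 0.30140298] [-3.14092436e+00  5.27695524e-04  2.96789163e+00] [-0.841  0.174  0.056  1.928 -0.01   1.04   0.617]
[-0.04  0.03 -9.09] [-202.59421898 -268.70955567    1.68946421]
```

{"fn": "send_rows", "kwargs": {"increments": [[[-15, -20, 0], [0, 0, -1], 1], [[-40, -54, 0], [0, 0, -2], 1], [[-67, -89, 0], [0, 0, -3], 1], [[-94, -125, 0], [0, 0, -4], 1], [[-121, -161, 0], [0, 0, -5], 1], [[-148, -197, 0], [0, 0, -6], 1], [[-175, -232, 0], [0, 0, -7], 1], [[-195, -259, 0], [0, 0, -8], 1], [[-203, -269, 0], [0, 0, -9], 1], [[-203, -269, 0], [0, 0, -9.1], 1]]}}

```text
clock: 2.1
position: [0.5156, -0.0152, 0.3009]
tool_rot: [-3.141, -0.001, 3.129]
force: [-0.4, 0.1, -0.4]
grip_width: 0.0854
finger_force: 0.0
```

Run:
```python
from h import *
o=observe();print(o["position"],o["tool_rot"],o["qpos"].round(3))
a=grab_frame("top");b=grab_frame("scene")
cv2.imwrite("pics/v1.png",np.hstack([cv2.resize(a[180:330,220:460],(480,300)),cv2.resize(b[150:350,190:400],(315,300))]))
```

```text
[ 0.51555299 -0.01521304  0.30089608] [-3.14092865e+00 -5.06772838e-04  3.12904108e+00] [-0.304  0.28   0.274  1.807 -0.085  1.067  1.56 ]
```

View pics/v1.png

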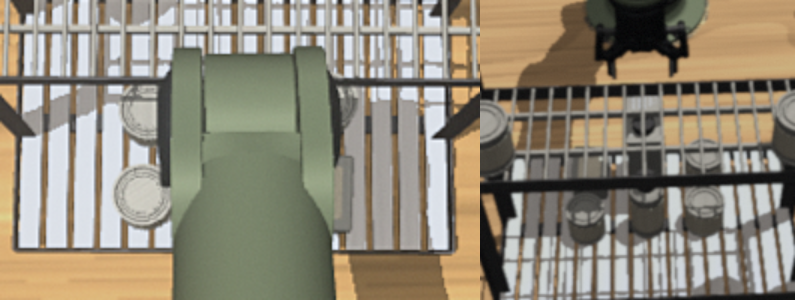

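The image shows the gripper over the can, with the wrist close to the deck's front edge. I'll tilt the tool 12° back towards the robot for clearance, descend and grip.

{"fn": "send_rows", "kwargs": {"increments": [[[-1, -2, 10], [0, -4, 0], 1], [[-1, -2, 35], [0, -8, 0], 1], [[-1, -2, 60], [0, -12, 0], 1], [[-1, -2, 85], [0, -12, 0], 1], [[-1, -2, 105], [0, -12, 0], 1], [[-1, -2, 118], [0, -12, 0], 1], [[-1, -2, 128], [0, -12, 0], 1], [[-1, -2, 128], [0, -12, 0], 1]]}}

```text
clock: 3.0
position: [0.5154, -0.015, 0.1724]
tool_rot: [3.141, 0.208, 3.132]
force: [-0.1, 0.4, 0.5]
grip_width: 0.0855
finger_force: 0.0
```

{"fn": "send_rows", "kwargs": {"increments": [[[0, 0, 0], [0, 0, 0], 0], [[0, 0, 0], [0, 0, 0], -0.2], [[0, 0, 0], [0, 0, 0], -0.5], [[0, 0, 0], [0, 0, 0], -0.5], [[0, 0, 0], [0, 0, 0], -0.8], [[0, 0, 0], [0, 0, 0], -1], [[0, 0, 0], [0, 0, 0], -1], [[0, 0, 0], [0, 0, 0], -1]], "newtons": 60}}

```text
clock: 3.8
position: [0.5164, -0.0157, 0.1742]
tool_rot: [3.141, 0.211, 3.131]
force: [-2.8, 1.4, 5.5]
grip_width: 0.059
finger_force: 62.8
```

{"fn": "send_rows", "kwargs": {"increments": [[[-1, 0, -5], [0, 0, 0], -1], [[-3, 0, -13], [0, 0, 0], -1], [[-5, 0, -24], [0, 0, 0], -1], [[-8, 0, -37], [0, 0, 0], -1], [[-10, 0, -50], [0, 0, 0], -1], [[-8, 0, -63], [0, 0, 0], -1], [[-1, 0, -78], [0, 0, 0], -1], [[8, 0, -92], [0, 0, 0], -1], [[15, 0, -102], [0, 0, 0], -1], [[18, 0, -106], [0, 0, 0], -1]]}}

```text
clock: 4.8
position: [0.4758, -0.0155, 0.2743]
tool_rot: [3.141, 0.211, 3.131]
force: [0.1, 0.6, -6.3]
grip_width: 0.0594
finger_force: 65.1
```

{"fn": "send_rows", "kwargs": {"increments": [[[0, -10, 0], [0, 0, 0], -1], [[0, -30, 0], [0, 0, 0], -1], [[0, -60, 0], [0, 0, 0], -1], [[0, -95, 0], [0, 0, 0], -1], [[0, -130, 0], [0, 0, 0], -1], [[0, -165, 0], [0, 0, 0], -1], [[0, -200, 0], [0, 0, 0], -1], [[0, -235, 0], [0, 0, 0], -1], [[0, -260, 0], [0, 0, 0], -1], [[0, -270, 0], [0, 0, 0], -1]]}}

```text
clock: 5.8
position: [0.4729, -0.2882, 0.273]
tool_rot: [-3.141, 0.209, 3.128]
force: [0.2, 0.5, -6.1]
grip_width: 0.0592
finger_force: 66.1
```

Run:
```python
from h import *
o=observe();print(o["qpos"].round(3),o["tool_rot"],o["position"])
a=grab_frame("top");b=grab_frame("scene")
cv2.imwrite("pics/v2.png",np.hstack([cv2.resize(a[150:350,220:560],(510,300)),cv2.resize(b[120:350,100:320],(287,300))]))
```

```text
[ 0.178  0.293  0.4    1.905 -0.305  0.806  2.304] [-3.14063702  0.20886729  3.12842284] [ 0.47289479 -0.28815977  0.2729809 ]
```

View pics/v2.png

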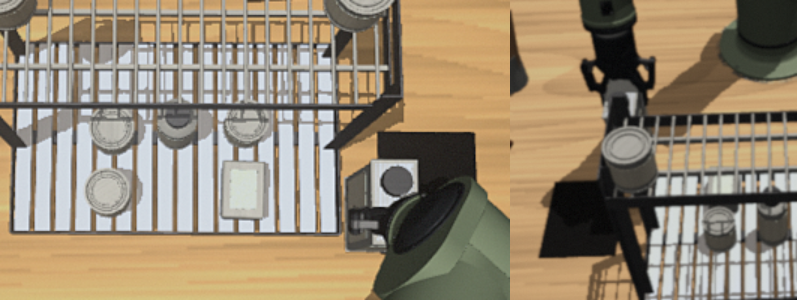

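The can hangs upright just left of the mat, and the other tins haven't moved. Joint 7 is near its limit, so I'll turn the yaw by 20° on the way over the mat.

{"fn": "send_rows", "kwargs": {"increments": [[[-3, -10, 0], [0.6, 0, 2.5], -1], [[-8, -27, 2], [1, 0, 5], -1], [[-14, -47, 3], [1.6, 0, 7.5], -1], [[-20, -67, 4], [2.1, 0, 10], -1], [[-26, -87, 6], [2.6, 0, 12.5], -1], [[-32, -107, 7], [3.2, 0, 15], -1], [[-37, -123, 8], [3.7, 0, 17.5], -1], [[-40, -133, 9], [4.2, 0, 19.6], -1], [[-41, -137, 9], [4.2, 0, 19.6], -1], [[-41, -137, 9], [4.2, 0, 19.6], -1]]}}

```text
clock: 6.9
position: [0.5141, -0.4227, 0.2727]
tool_rot: [-3.141, 0.209, 2.782]
force: [-0.9, 0.3, -5.6]
grip_width: 0.0595
finger_force: 66.4
```

{"fn": "send_rows", "kwargs": {"increments": [[[2, 0, 10], [0, 0, 0], -1], [[5, 0, 24], [0, 0, 0], -1], [[9, 0, 41], [0, 0, 0], -1], [[12, 0, 58], [0, 0, 0], -1], [[16, 0, 75], [0, 0, 0], -1], [[20, 0, 92], [0, 0, 0], -1], [[22, 0, 105], [0, 0, 0], -1], [[24, 0, 115], [0, 0, 0], -1], [[25, 0, 118], [0, 0, 0], -1], [[25, 0, 118], [0, 0, 0], -1]]}}

```text
clock: 7.9
position: [0.5139, -0.4231, 0.1521]
tool_rot: [-3.141, 0.209, 2.781]
force: [0.1, -0.8, -5.4]
grip_width: 0.0593
finger_force: 66.3
```

Run:
```python
from h import *
o=observe();print(o["qpos"].round(3),o["tool_rot"],o["position"],o["force"])
```

```text
[ 0.359  0.623  0.395  1.757 -0.488  0.651  2.242] [-3.14106213  0.20920001  2.78105769] [ 0.5139421  -0.42305763  0.15210336] [ 0.1211838  -0.84383982 -5.37543164]
```

{"fn": "send_rows", "kwargs": {"increments": [[[1, 0, 4], [0, 0, 0], -1], [[1.5, 0, 8], [0, 0, 0], -1], [[2.5, 0, 12], [0, 0, 0], -1], [[3, 0, 14], [0, 0, 0], -1], [[3.4, 0, 16], [0, 0, 0], -1], [[3.6, 0, 17], [0, 0, 0], -1], [[3.8, 0, 18], [0, 0, 0], -1], [[3.8, 0, 18], [0, 0, 0], -1]]}}

```text
clock: 8.7
position: [0.5141, -0.4231, 0.1339]
tool_rot: [-3.141, 0.209, 2.781]
force: [0.1, 0.5, -5.6]
grip_width: 0.0593
finger_force: 66.3
```

{"fn": "send_rows", "kwargs": {"increments": [[[0.2, 0, 1], [0, 0, 0], -1], [[0.4, 0, 2], [0, 0, 0], -1], [[0.6, 0, 3], [0, 0, 0], -1], [[0.6, 0, 3], [0, 0, 0], -1]]}}

```text
clock: 9.1
position: [0.5143, -0.4235, 0.1334]
tool_rot: [3.142, 0.212, 2.781]
force: [-14.1, 12.3, 33.1]
grip_width: 0.0593
finger_force: 70.4
```

{"fn": "send_rows", "kwargs": {"increments": [[[-0.3, 0, -1.5], [0, 0, 0], -1], [[-0.4, 0, -2], [0, 0, 0], -0.2], [[-0.4, 0, -2], [0, 0, 0], 0.3], [[-0.4, 0, -2], [0, 0, 0], 0.7], [[-0.4, 0, -2], [0, 0, 0], 1], [[-0.4, 0, -2], [0, 0, 0], 1], [[-0.4, 0, -2], [0, 0, 0], 1], [[-0.4, 0, -2], [0, 0, 0], 1]]}}

```text
clock: 9.9
position: [0.5142, -0.4231, 0.1329]
tool_rot: [-3.141, 0.21, 2.781]
force: [-0.2, 0.1, 0.7]
grip_width: 0.0855
finger_force: 0.0
```

{"fn": "send_rows", "kwargs": {"increments": [[[-1, 0, -5], [0, 0, 0], 1], [[-4, 0, -20], [0, 0, 0], 1], [[-8, 0, -40], [0, 0, 0], 1], [[-15, 0, -70], [0, 0, 0], 1], [[-21, 0, -100], [0, 0, 0], 1], [[-28, 0, -130], [0, 0, 0], 1], [[-33, 0, -155], [0, 0, 0], 1], [[-36, 0, -170], [0, 0, 0], 1], [[-36, 0, -172], [0, 0, 0], 1], [[-36, 0, -172], [0, 0, 0], 1]]}}

```text
clock: 10.9
position: [0.5135, -0.4227, 0.3093]
tool_rot: [-3.141, 0.21, 2.781]
force: [-0.3, 0.8, -1.9]
grip_width: 0.0855
finger_force: 0.0
```

Run:
```python
from h import *
from scipy.spatial.transform import Rotation as R
o=observe();print(o["qpos"].round(3),o["tool_rot"],o["position"],o["force"])
A=R.from_euler("xyz",o["tool_rot"]); B=R.from_euler("xyz",[np.pi,np.radians(40),np.pi-.015])
print((A.inv()*B).as_rotvec(degrees=True).round(2), A.inv().apply(np.array([.43,-.019,.25])-o["position"])*1000)
a=grab_frame("top");b=grab_frame("scene")
cv2.imwrite("pics/v3.png",np.hstack([cv2.resize(a[150:350,220:560],(510,300)),cv2.resize(b[120:350,100:320],(287,300))]))
```

```text
[ 0.274  0.46   0.517  1.6   -0.362  0.963  2.116] [-3.14095585  0.2102917   2.78109298] [ 0.51349639 -0.42272124  0.30928587] [-0.25101302  0.77037562 -1.85283973]
[ -8.81 -27.68 -17.96] [228.05585821 348.32518102  11.72161169]
```

View pics/v3.png

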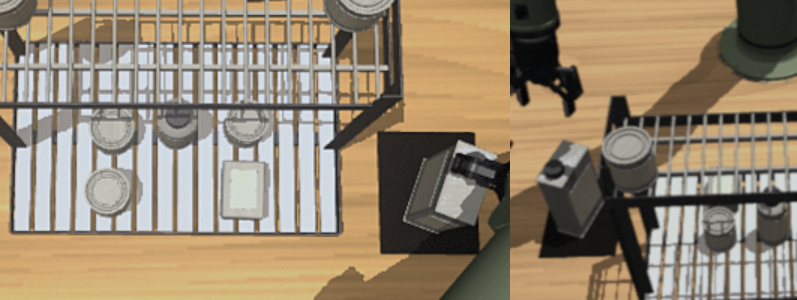

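The thinner can stands upright and free on the mat. Next I go in front of the hardener with a 40° forward tilt.

{"fn": "send_rows", "kwargs": {"increments": [[[8, 14, -2], [-0.5, -1, -1], 1], [[26, 46, -5], [-1.5, -4, -3], 1], [[48, 86, -8], [-2.5, -7, -5], 1], [[70, 125, -12], [-3.5, -11, -7], 1], [[93, 166, -16], [-4.5, -15, -9], 1], [[116, 207, -20], [-6, -19, -11.5], 1], [[139, 248, -24], [-7, -22, -14], 1], [[162, 289, -28], [-8, -25, -16], 1], [[185, 330, -31], [-8.8, -27.7, -18], 1], [[199, 355, -33], [-8.8, -27.7, -18], 1]]}}

```text
clock: 12.0
position: [0.4585, -0.0631, 0.3048]
tool_rot: [-3.141, 0.663, 3.108]
force: [0.2, -0.1, -0.2]
grip_width: 0.0854
finger_force: 0.0
```

```bash
cat > go.py <<'E'
from h import *
import sys
from scipy.spatial.transform import Rotation as R
v=list(map(float,sys.argv[1:]))  # x y z tilt yawoff(deg)
o=observe();print(o["qpos"].round(3),o["tool_rot"].round(4),o["position"].round(4),o["force"].round(1))
A=R.from_euler("xyz",o["tool_rot"]); B=R.from_euler("xyz",[np.pi,np.radians(v[3]),np.pi+np.radians(v[4])])
print((A.inv()*B).as_rotvec(degrees=True).round(2), (A.inv().apply(np.array(v[:3])-o["position"])*1000).round(1), "up10",A.inv().apply([0,0,10]).round(2),"x10",A.inv().apply([10,0,0]).round(2))
E
python3 go.py .546 -.019 .233 40 -.8
python3 - <<'E'
from h import *
# refine hardener: scene and top views of its can cap rim
a=grab_frame("top");b=grab_frame("scene")
print(pix("top",np.array([.628,-.019,.187])),pix("scene",np.array([.628,-.019,.187])))
cv2.imwrite("pics/v4.png",np.hstack([cv2.resize(a[200:290,270:410],(467,300)),cv2.resize(b[220:330,250:360],(300,300))]))
E
```

```text
[-0.057 -0.105  0.042  2.416  0.201  0.172  1.337] [-3.141   0.6626  3.1083] [ 0.4585 -0.0631  0.3048] [ 0.2 -0.1 -0.2]
[-0.73 -2.03 -0.86] [-23.6  47.  109.5] up10 [-6.15 -0.   -7.88] x10 [-7.88  0.34  6.15]
[338.42765585 225.42662544] [298.93159356 267.7138509 ]
```

View pics/v4.png

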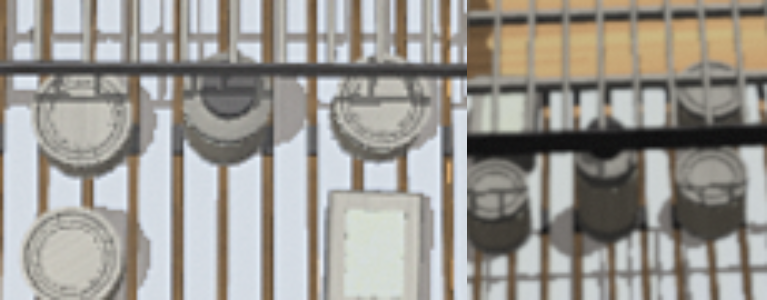

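The image shows the hardener's cap near (338,228) in the top view, so the can is at about (0.625, -0.019). Joints 4 and 6 are near their limits at 40° tilt, and a quick planar estimate allows about 22°. I'll use 22° and approach along the tool axis.

```bash
python3 go.py .585 -.019 .245 22 -.8
```

```text
[-0.054 -0.105  0.037  2.415  0.2    0.172  1.336] [3.1414 0.6625 3.108 ] [ 0.4588 -0.0624  0.3049] [ 0.5 -1.3 -0.6]
[-0.55 15.96 -0.97] [-61.5  47.5 123.9] up10 [-6.15  0.   -7.88] x10 [-7.88  0.33  6.15]
```

{"fn": "send_rows", "kwargs": {"increments": [[[-2, 10, 4], [-0.2, 5, -0.3], 1], [[-6, 30, 12], [-0.4, 11, -0.6], 1], [[-14, 47, 28], [-0.5, 16, -1], 1], [[-26, 47.5, 52], [-0.5, 16, -1], 1], [[-38, 47.5, 78], [-0.5, 16, -1], 1], [[-50, 47.5, 102], [-0.5, 16, -1], 1], [[-58, 47.5, 118], [-0.5, 16, -1], 1], [[-61.5, 47.5, 124], [-0.5, 16, -1], 1], [[-61.5, 47.5, 124], [-0.5, 16, -1], 1]]}}

```text
clock: 13.0
position: [0.5855, -0.0217, 0.2444]
tool_rot: [-3.14, 0.381, 3.126]
force: [0.6, -0.4, 0.5]
grip_width: 0.0856
finger_force: 0.0
```

```bash
python3 go.py .634 -.019 .124 22 -.8
python3 - <<'E'
from h import *
a=grab_frame("top");b=grab_frame("scene")
cv2.imwrite("pics/v5.png",np.hstack([cv2.resize(a[180:320,230:450],(471,300)),cv2.resize(b[170:330,210:380],(318,300))]))
E
```

```text
[-0.117  0.28   0.037  2.022  0.064  0.46   1.42 ] [-3.1397  0.3815  3.1261] [ 0.5855 -0.0217  0.2444] [ 0.6 -0.4  0.5]
[-0.14 -0.14 -0.08] [ -0.2   3.7 129.7] up10 [-3.72 -0.02 -9.28] x10 [-9.28  0.16  3.72]
```

View pics/v5.png

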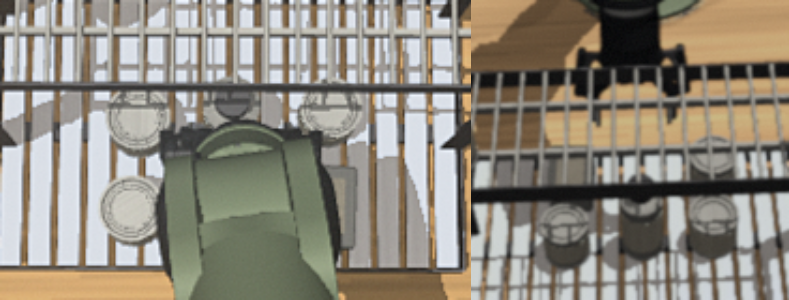

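The gripper is lined up ahead of the hardener, clear of the deck edge. I'll slide it in along the tool axis.

{"fn": "send_rows", "kwargs": {"increments": [[[0, 2, 12], [0, 0, 0], 1], [[0, 3.5, 34], [0, 0, 0], 1], [[0, 3.5, 56], [0, 0, 0], 1], [[0, 3.5, 78], [0, 0, 0], 1], [[0, 3.5, 98], [0, 0, 0], 1], [[0, 3.5, 112], [0, 0, 0], 1], [[0, 3.5, 122], [0, 0, 0], 1], [[0, 3.5, 129], [0, 0, 0], 1], [[0, 3.5, 130], [0, 0, 0], 1], [[0, 3.5, 130], [0, 0, 0], 1]]}}

```text
clock: 14.1
position: [0.6344, -0.0188, 0.1251]
tool_rot: [-3.14, 0.384, 3.126]
force: [-0.6, 1.1, 0.4]
grip_width: 0.0849
finger_force: 0.0
```

```bash
python3 go.py .634 -.019 .124 22 -.8
```

```text
[-0.115  0.537  0.042  2.006  0.079  0.218  1.397] [-3.1399  0.3837  3.1261] [ 0.6344 -0.0188  0.1251] [-0.6  1.1  0.4]
[-0.13 -0.01 -0.08] [ 0.8 -0.2  0.9] up10 [-3.74 -0.02 -9.27] x10 [-9.27  0.16  3.74]
```

{"fn": "send_rows", "kwargs": {"increments": [[[0, 0, 0], [0, 0, 0], 0.3], [[0, 0, 0], [0, 0, 0], -0.1], [[0, 0, 0], [0, 0, 0], -0.5], [[0, 0, 0], [0, 0, 0], -0.7], [[0, 0, 0], [0, 0, 0], -1], [[0, 0, 0], [0, 0, 0], -1], [[0, 0, 0], [0, 0, 0], -1], [[0, 0, 0], [0, 0, 0], -1]], "newtons": 45}}

```text
clock: 14.9
position: [0.6347, -0.0186, 0.1256]
tool_rot: [-3.14, 0.385, 3.126]
force: [-1.9, 0.8, 6.7]
grip_width: 0.059
finger_force: 47.1
```

{"fn": "send_rows", "kwargs": {"increments": [[[-1, 0, -2], [0, 0, 0], -1], [[-3, 0, -7], [0, 0, 0], -1], [[-5, 0, -12], [0, 0, 0], -1], [[-5, 0, -16], [0, 0, 0], -1], [[3, 0, -20], [0, 0, 0], -1], [[14, 0, -25], [0, 0, 0], -1], [[26, 0, -30], [0, 0, 0], -1], [[40, 0, -35], [0, 0, 0], -1], [[46, 0, -38], [0, 0, 0], -1], [[46, 0, -38], [0, 0, 0], -1]]}}

```text
clock: 15.9
position: [0.5764, -0.0178, 0.1428]
tool_rot: [-3.14, 0.383, 3.126]
force: [0.2, 0.5, -3.3]
grip_width: 0.0587
finger_force: 48.9
```

```bash
python3 go.py .50 .02 .26 22 -.8
python3 - <<'E'
from h import *
a=grab_frame("top");b=grab_frame("scene")
cv2.imwrite("pics/v6.png",np.hstack([cv2.resize(a[180:320,230:450],(471,300)),cv2.resize(b[170:330,210:380],(318,300))]))
E
```

```text
[-0.144  0.436  0.06   2.138  0.093  0.188  1.373] [-3.1398  0.3828  3.1263] [ 0.5764 -0.0178  0.1428] [ 0.2  0.5 -3.3]
[-0.13 -0.07 -0.07] [  27.7   36.4 -137.5] up10 [-3.74 -0.02 -9.28] x10 [-9.28  0.16  3.73]
```

View pics/v6.png

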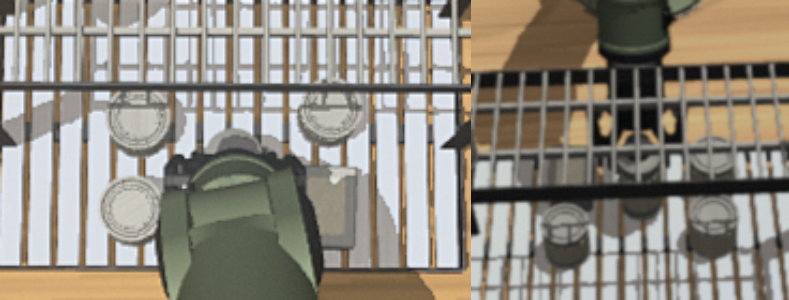

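The hardener is held upright, drawn forward between the columns. The putty and tin_a haven't moved. I'll lift it clear, then carry it to the tray.

{"fn": "send_rows", "kwargs": {"increments": [[[2, 1, -8], [0, 0, 0], -1], [[6, 3, -25], [0, 0, 0], -1], [[11, 8, -47], [0, 0, 0], -1], [[16, 15, -70], [0, 0, 0], -1], [[21, 24, -95], [0, 0, 0], -1], [[25, 33, -118], [0, 0, 0], -1], [[27, 36, -132], [0, 0, 0], -1], [[28, 36, -137], [0, 0, 0], -1], [[28, 36, -137], [0, 0, 0], -1]]}}

```text
clock: 16.9
position: [0.5009, 0.0196, 0.2599]
tool_rot: [-3.14, 0.384, 3.126]
force: [-0.6, -0.4, -3.7]
grip_width: 0.0592
finger_force: 49.2
```

{"fn": "send_rows", "kwargs": {"increments": [[[0, 12, 0], [0, 0, 0], -1], [[0, 40, 0], [0, 0, 0], -1], [[0, 75, 0], [0, 0, 0], -1], [[0, 115, 0], [0, 0, 0], -1], [[0, 155, 0], [0, 0, 0], -1], [[0, 195, 0], [0, 0, 0], -1], [[0, 235, 0], [0, 0, 0], -1], [[0, 270, 0], [0, 0, 0], -1], [[0, 295, 0], [0, 0, 0], -1], [[0, 300, 0], [0, 0, 0], -1]]}}

```text
clock: 17.9
position: [0.5053, 0.3226, 0.2572]
tool_rot: [-3.14, 0.382, 3.129]
force: [0.2, -0.7, -3.6]
grip_width: 0.0591
finger_force: 49.5
```

```bash
python3 go.py .518 .396 .15 22 -.8
```

```text
[-0.857  0.324  0.045  1.918  0.428  0.682  0.437] [-3.1397  0.3818  3.1294] [0.5053 0.3226 0.2572] [ 0.2 -0.7 -3.6]
[-0.07 -0.13  0.1 ] [ 29.   73.8 103.8] up10 [-3.73 -0.02 -9.28] x10 [-9.28  0.13  3.73]
```

{"fn": "send_rows", "kwargs": {"increments": [[[-3, 15, 1], [0, 0, 0], -1], [[-8, 40, 3], [0, 0, 0], -1], [[-11, 62, 6], [0, 0, 0], -1], [[-7, 72, 14], [0, 0, 0], -1], [[0, 74, 30], [0, 0, 0], -1], [[7, 74, 48], [0, 0, 0], -1], [[14, 74, 66], [0, 0, 0], -1], [[21, 74, 84], [0, 0, 0], -1], [[27, 74, 99], [0, 0, 0], -1], [[29, 74, 104], [0, 0, 0], -1]]}}

```text
clock: 18.9
position: [0.5185, 0.3918, 0.1491]
tool_rot: [-3.137, 0.381, 3.126]
force: [0.3, -0.4, -3.5]
grip_width: 0.0591
finger_force: 49.5
```

{"fn": "send_rows", "kwargs": {"increments": [[[2, 0, 5], [0, 0, 0], -1], [[5, 0, 14], [0, 0, 0], -1], [[9, 0, 23], [0, 0, 0], -1], [[12, 0, 32], [0, 0, 0], -1], [[15, 0, 40], [0, 0, 0], -1], [[18, 0, 46], [0, 0, 0], -1], [[20, 0, 51], [0, 0, 0], -1], [[21, 0, 53], [0, 0, 0], -1], [[21, 0, 53], [0, 0, 0], -1]]}}

```text
clock: 19.8
position: [0.5191, 0.3931, 0.0941]
tool_rot: [-3.14, 0.383, 3.126]
force: [0.4, 0.6, -2.5]
grip_width: 0.0589
finger_force: 49.5
```

```bash
python3 go.py .518 .396 .0855 22 -.8
python3 - <<'E'
from h import *
a=grab_frame("top");b=grab_frame("scene")
cv2.imwrite("pics/v7.png",np.hstack([cv2.resize(a[180:340,90:290],(400,320)),cv2.resize(b[200:360,380:580],(400,320))]))
E
```

```text
[-0.991  0.651  0.142  1.899  0.558  0.413  0.174] [-3.1396  0.3832  3.1264] [0.5191 0.3931 0.0941] [ 0.4  0.6 -2.5]
[-0.14 -0.05 -0.07] [4.3 2.9 7.6] up10 [-3.74 -0.02 -9.27] x10 [-9.27  0.16  3.74]
```

View pics/v7.png

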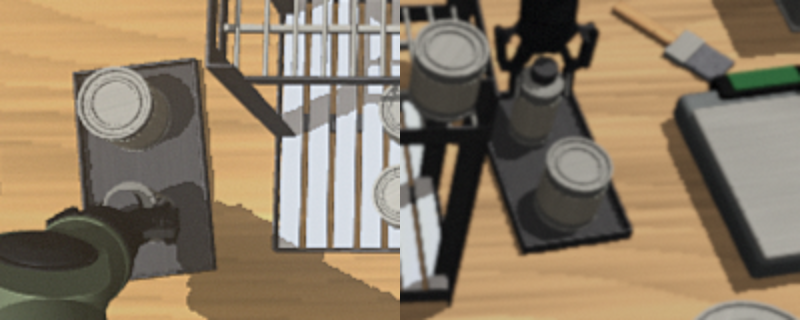

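The hardener hangs upright over the near half of the tray, clear of the paint tin and rim. I'll set it down gently.

{"fn": "send_rows", "kwargs": {"increments": [[[1, 0, 2], [0, 0, 0], -1], [[1.6, 0, 4], [0, 0, 0], -1], [[2.2, 0, 5.5], [0, 0, 0], -1], [[2.6, 0, 6.5], [0, 0, 0], -1], [[3, 0, 7.4], [0, 0, 0], -1], [[3, 0, 7.4], [0, 0, 0], -1]]}}

```text
clock: 20.5
position: [0.5191, 0.393, 0.0862]
tool_rot: [-3.14, 0.383, 3.126]
force: [0.1, -0.3, -3.3]
grip_width: 0.0589
finger_force: 49.5
```

{"fn": "send_rows", "kwargs": {"increments": [[[0.2, 0, 0.6], [0, 0, 0], -1], [[0.4, 0, 1.2], [0, 0, 0], -1], [[0.6, 0, 1.7], [0, 0, 0], -1], [[0.6, 0, 1.7], [0, 0, 0], -1]]}}

```text
clock: 20.9
position: [0.5193, 0.393, 0.0847]
tool_rot: [-3.14, 0.383, 3.126]
force: [0.1, -0.3, -1.6]
grip_width: 0.0589
finger_force: 49.7
```

{"fn": "send_rows", "kwargs": {"increments": [[[0.2, 0, 0.5], [0, 0, 0], -1], [[0.2, 0, 0.5], [0, 0, 0], -0.4], [[0.2, 0, 0.5], [0, 0, 0], 0], [[0.2, 0, 0.5], [0, 0, 0], 0.3], [[0.2, 0, 0.5], [0, 0, 0], 0.7], [[0.2, 0, 0.5], [0, 0, 0], 1], [[0.2, 0, 0.5], [0, 0, 0], 1], [[0.2, 0, 0.5], [0, 0, 0], 1], [[0.2, 0, 0.5], [0, 0, 0], 1]]}}

```text
clock: 21.8
position: [0.5192, 0.393, 0.084]
tool_rot: [-3.14, 0.383, 3.126]
force: [-0.6, -0.1, 0.2]
grip_width: 0.0853
finger_force: 0.0
```

{"fn": "send_rows", "kwargs": {"increments": [[[0, 0, -5], [0, 0, 0], 1], [[0, 0, -18], [0, 0, 0], 1], [[0, 0, -38], [0, 0, 0], 1], [[0, 0, -62], [0, 0, 0], 1], [[0, 0, -88], [0, 0, 0], 1], [[0, 0, -115], [0, 0, 0], 1], [[-20, 0, -155], [0, 0, 0], 1], [[-40, 0, -200], [0, 0, 0], 1], [[-50, 0, -225], [0, 0, 0], 1], [[-50, 0, -230], [0, 0, 0], 1]]}}

```text
clock: 22.8
position: [0.4801, 0.3946, 0.3209]
tool_rot: [3.138, 0.387, 3.124]
force: [0.2, -0.1, -0.4]
grip_width: 0.0853
finger_force: 0.0
```

```bash
python3 go.py .50 -.02 .32 12 -.8
python3 - <<'E'
from h import *
a=grab_frame("top");cv2.imwrite("pics/w1.png",a)
g=cv2.cvtColor(a,cv2.COLOR_BGR2GRAY)
p=pix("top",np.array([.510,.393,.146])); print("cap expected",p)
x,y=map(int,p.round()); print(g[y-20:y+22:3,x-20:x+22:3])
print(pix("top",np.array([.510,.393,.116])))
E
```

```text
[-0.978  0.306  0.038  1.765  0.395  0.879  0.386] [3.1377 0.3867 3.1238] [0.4801 0.3946 0.3209] [ 0.2 -0.1 -0.4]
[ 0.16 10.15 -0.19] [ -24.9 -414.2    9.5] up10 [-3.77  0.04 -9.26] x10 [-9.26  0.16  3.77]
cap expected [151.0364495  283.93534613]
[[ 66  67  99  98 104 100  99 102 100 100  99  95  98  99]
 [ 66  62 101  97 102 100  97 100  98  99 101  96 102  99]
 [ 65  68 101  96 102 102  98  96 105  99  95  99  99  98]
 [ 67  62 104 100 102  98 153 147 148 145 147  95 101 103]
 [ 93  65 101  99  97 152  91  92  87  91  88 142  88  68]
 [105  60  91  98 142  95  96  99 101  81  93  92 131  88]
 [116  53  97  98 124  97 100  98  98 105  54  96 135  89]
 [128  66  94  97 134 101  99  76  60 107  51  94 151  69]
 [139  52  96  97 119  88  94  63  65  38 100  95 111  91]
 [156  38  99  82  93  56  39  71  62  96  95  99  64  82]
 [ 38  41  41  41  46  42  51  32  95  94  97  60  86  79]
 [ 44  47  43  44  43  43  44  44  92  78  89  80  80  81]
 [ 42  44  62  44  44  48  39  49  95 101  98  99  88 100]
 [ 46  45  46  42  44  41  46  51  88  99 101  99  99 103]]
[154.77719194 285.28811703]
```

{"fn": "send_rows", "kwargs": {"increments": [[[1, -15, 0], [0, 1, 0], 1], [[3, -50, -1], [0, 2.5, 0], 1], [[5, -95, -2], [0, 4, 0], 1], [[7, -142, -3], [0, 5.5, 0], 1], [[10, -190, -4], [0, 7, 0], 1], [[12, -238, -5], [0, 8, 0], 1], [[14, -286, -6], [0, 9, 0], 1], [[17, -334, -7], [0, 10, 0], 1], [[19, -382, -8], [0, 10, 0], 1], [[21, -415, -9], [0, 10, 0], 1]]}}

```text
clock: 23.85
position: [0.4487, -0.0234, 0.3167]
tool_rot: [-3.14, 0.208, 3.124]
force: [0.7, 0.5, -0.4]
grip_width: 0.0854
finger_force: 0.0
```

```bash
python3 go.py .5140 -.4229 .31 12.05 -20.6
```

```text
[-0.377  0.017  0.284  2.085  0.027  0.835  1.444] [-3.1399  0.2078  3.1239] [ 0.4487 -0.0234  0.3167] [ 0.7  0.5 -0.4]
[ 3.97 -0.13 19.16] [ -69.4 -398.2   22.1] up10 [-2.06 -0.02 -9.78] x10 [-9.78  0.18  2.06]
```

{"fn": "send_rows", "kwargs": {"increments": [[[-2, -14, 0], [0.6, 0, 3], 1], [[-8, -48, 2], [1.4, 0, 7], 1], [[-16, -92, 5], [2.4, 0, 11.5], 1], [[-24, -138, 7], [3.2, 0, 16], 1], [[-33, -184, 10], [4, -0.1, 19.2], 1], [[-41, -230, 13], [4, -0.1, 19.2], 1], [[-49, -276, 15], [4, -0.1, 19.2], 1], [[-57, -322, 18], [4, -0.1, 19.2], 1], [[-65, -368, 20], [4, -0.1, 19.2], 1], [[-69.4, -398, 22], [4, -0.1, 19.2], 1]]}}

```text
clock: 24.85
position: [0.5162, -0.4217, 0.3093]
tool_rot: [-3.141, 0.209, 2.781]
force: [0.4, 1.0, -0.7]
grip_width: 0.0853
finger_force: 0.0
```

```bash
python3 go.py .5141 -.4231 .1335 12.05 -20.6
```

```text
[ 0.292  0.458  0.484  1.594 -0.342  0.963  2.095] [-3.1415  0.209   2.7811] [ 0.5162 -0.4217  0.3093] [ 0.4  1.  -0.7]
[-0.02 -0.08 -0.05] [ 37.9  -2.  171.7] up10 [-2.07 -0.   -9.78] x10 [-9.15  3.53  1.94]
```

{"fn": "send_rows", "kwargs": {"increments": [[[4, -2, 14], [0, 0, 0], 1], [[9, -2, 40], [0, 0, 0], 1], [[15, -2, 68], [0, 0, 0], 1], [[21, -2, 96], [0, 0, 0], 1], [[27, -2, 122], [0, 0, 0], 1], [[32, -2, 145], [0, 0, 0], 1], [[36, -2, 162], [0, 0, 0], 1], [[38, -2, 170], [0, 0, 0], 1], [[38, -2, 171.5], [0, 0, 0], 1], [[38, -2, 171.5], [0, 0, 0], 1]]}}

```text
clock: 25.85
position: [0.5146, -0.4209, 0.1353]
tool_rot: [3.142, 0.211, 2.783]
force: [-1.0, -0.6, 1.0]
grip_width: 0.0856
finger_force: 0.0
```

{"fn": "send_rows", "kwargs": {"increments": [[[0, 0, 0], [0, 0, 0], 0.3], [[0, 0, 0], [0, 0, 0], -0.1], [[0, 0, 0], [0, 0, 0], -0.5], [[0, 0, 0], [0, 0, 0], -0.7], [[0, 0, 0], [0, 0, 0], -1], [[0, 0, 0], [0, 0, 0], -1], [[0, 0, 0], [0, 0, 0], -1], [[0, 0, 0], [0, 0, 0], -1]], "newtons": 60}}

```text
clock: 26.65
position: [0.5145, -0.4217, 0.1362]
tool_rot: [-3.141, 0.212, 2.783]
force: [-2.1, -0.6, 5.4]
grip_width: 0.0598
finger_force: 64.1
```

```bash
python3 go.py .476 -.288 .2745 12.05 -.6
```

```text
[ 0.384  0.637  0.355  1.77  -0.481  0.61   2.239] [-3.1409  0.2124  2.7829] [ 0.5145 -0.4217  0.1362] [-2.1 -0.6  5.4]
[ -4.22   0.11 -19.51] [  52.   111.6 -152.8] up10 [-2.11 -0.01 -9.78] x10 [-9.15  3.51  1.97]
```

{"fn": "send_rows", "kwargs": {"increments": [[[-1, 0, -5], [0, 0, 0], -1], [[-3, 0, -15], [0, 0, 0], -1], [[-7, 0, -32], [0, 0, 0], -1], [[-11, 0, -52], [0, 0, 0], -1], [[-16, 0, -74], [0, 0, 0], -1], [[-21, 0, -96], [0, 0, 0], -1], [[-25, 0, -116], [0, 0, 0], -1], [[-28, 0, -131], [0, 0, 0], -1], [[-30, 0, -138], [0, 0, 0], -1], [[-30, 0, -138], [0, 0, 0], -1]]}}

```text
clock: 27.65
position: [0.5149, -0.4212, 0.2773]
tool_rot: [-3.141, 0.212, 2.783]
force: [-0.3, -0.6, -6.4]
grip_width: 0.0596
finger_force: 66.0
```

```bash
python3 go.py .472 -.25 .278 12.05 -.6
```

```text
[ 0.302  0.482  0.47   1.642 -0.367  0.892  2.124] [-3.1414  0.212   2.7834] [ 0.5149 -0.4212  0.2773] [-0.3 -0.6 -6.4]
[ -4.19   0.09 -19.48] [ 97.8 145.3 -21.8] up10 [-2.1  -0.   -9.78] x10 [-9.16  3.51  1.97]
```

{"fn": "send_rows", "kwargs": {"increments": [[[5, 7, -1], [0, 0, 0], -1], [[16, 24, -4], [0, 0, 0], -1], [[30, 44, -7], [-0.4, 0, -2], -1], [[44, 65, -10], [-1, 0, -5], -1], [[58, 86, -13], [-1.8, 0, -8.5], -1], [[72, 107, -16], [-2.6, 0, -12], -1], [[84, 125, -19], [-3.4, 0, -16], -1], [[93, 138, -21], [-4, 0, -18.5], -1], [[98, 145, -22], [-4.2, 0.1, -19.5], -1], [[98, 145, -22], [-4.2, 0.1, -19.5], -1]]}}

```text
clock: 28.65
position: [0.4713, -0.2496, 0.2771]
tool_rot: [3.14, 0.209, 3.131]
force: [0.3, -1.0, -4.8]
grip_width: 0.0597
finger_force: 66.9
```

```bash
python3 go.py .472 -.0165 .278 12.05 -.6
```

```text
[ 0.11   0.246  0.386  1.951 -0.263  0.791  2.207] [3.1405 0.2088 3.1314] [ 0.4713 -0.2496  0.2771] [ 0.3 -1.  -4.8]
[ 0.07 -0.08  0.02] [  1.5 233.1  -1. ] up10 [-2.07  0.01 -9.78] x10 [-9.78  0.1   2.07]
```

{"fn": "send_rows", "kwargs": {"increments": [[[0, 10, 0], [0, 0, 0], -1], [[0, 32, 0], [0, 0, 0], -1], [[0, 62, 0], [0, 0, 0], -1], [[0, 95, 0], [0, 0, 0], -1], [[1, 128, 0], [0, 0, 0], -1], [[1, 160, 0], [0, 0, 0], -1], [[1, 190, 0], [0, 0, 0], -1], [[1, 215, 0], [0, 0, 0], -1], [[1, 230, 0], [0, 0, 0], -1], [[1, 233, 0], [0, 0, 0], -1]]}}

```text
clock: 29.65
position: [0.4731, -0.0154, 0.2771]
tool_rot: [3.14, 0.209, 3.132]
force: [0.0, -0.4, -6.3]
grip_width: 0.0594
finger_force: 67.4
```

```bash
python3 go.py .5164 -.016 .190 12.1 -.6
```

```text
[-0.356  0.114  0.271  2.097 -0.017  0.726  1.484] [3.1405 0.2093 3.1323] [ 0.4731 -0.0154  0.2771] [ 0.  -0.4 -6.3]
[ 0.08 -0.11  0.06] [-24.2  -0.3  94.2] up10 [-2.08  0.01 -9.78] x10 [-9.78  0.09  2.08]
```

{"fn": "send_rows", "kwargs": {"increments": [[[-8, 0, 3], [0, 0, 0], -1], [[-20, 0, 10], [0, 0, 0], -1], [[-31, 0, 20], [0, 0, 0], -1], [[-36, 0, 32], [0, 0, 0], -1], [[-36, 0, 45], [0, 0, 0], -1], [[-33, 0, 58], [0, 0, 0], -1], [[-30, 0, 71], [0, 0, 0], -1], [[-27, 0, 83], [0, 0, 0], -1], [[-25, 0, 92], [0, 0, 0], -1], [[-24.2, 0, 94], [0, 0, 0], -1]]}}

```text
clock: 30.65
position: [0.5157, -0.0182, 0.1891]
tool_rot: [3.141, 0.207, 3.13]
force: [0.5, 0.3, -5.4]
grip_width: 0.0596
finger_force: 67.4
```

{"fn": "send_rows", "kwargs": {"increments": [[[0.6, 0, 3], [0, 0, 0], -1], [[1.2, 0, 6], [0, 0, 0], -1], [[1.8, 0, 8.5], [0, 0, 0], -1], [[2.1, 0, 10], [0, 0, 0], -1], [[2.3, 0, 11], [0, 0, 0], -1], [[2.3, 0, 11], [0, 0, 0], -1]]}}

```text
clock: 31.25
position: [0.5162, -0.0176, 0.1791]
tool_rot: [3.141, 0.209, 3.131]
force: [0.0, 0.3, -6.6]
grip_width: 0.0592
finger_force: 67.4
```

```bash
python3 go.py .5164 -.016 .177 12.1 -.6
```

```text
[-0.28   0.341  0.231  2.116 -0.129  0.487  1.598] [3.1409 0.2092 3.1313] [ 0.5162 -0.0176  0.1791] [ 0.   0.3 -6.6]
[ 0.04 -0.11  0.01] [0.2 1.6 2.1] up10 [-2.08  0.01 -9.78] x10 [-9.78  0.1   2.08]
```

{"fn": "send_rows", "kwargs": {"increments": [[[0.2, 0.8, 0.8], [0, 0, 0], -1], [[0.3, 1.5, 1.5], [0, 0, 0], -1], [[0.5, 1.5, 2.2], [0, 0, 0], -1], [[0.5, 1.5, 2.2], [0, 0, 0], -1]]}}

```text
clock: 31.65
position: [0.5162, -0.016, 0.1772]
tool_rot: [3.141, 0.21, 3.131]
force: [-4.1, -0.9, 4.3]
grip_width: 0.0591
finger_force: 68.2
```

Contact is light, so I'll release and withdraw straight up, then back.

{"fn": "send_rows", "kwargs": {"increments": [[[0, 0, 0], [0, 0, 0], -1], [[0, 0, 0], [0, 0, 0], -0.4], [[0, 0, 0], [0, 0, 0], 0], [[0, 0, 0], [0, 0, 0], 0.3], [[0, 0, 0], [0, 0, 0], 0.7], [[0, 0, 0], [0, 0, 0], 1], [[0, 0, 0], [0, 0, 0], 1], [[0, 0, 0], [0, 0, 0], 1], [[0, 0, 0], [0, 0, 0], 1]]}}

```text
clock: 32.55
position: [0.5162, -0.0161, 0.1768]
tool_rot: [3.141, 0.209, 3.131]
force: [-0.1, 0.6, 0.2]
grip_width: 0.0854
finger_force: 0.0
```

{"fn": "send_rows", "kwargs": {"increments": [[[-1, 0, -5], [0, 0, 0], 1], [[-4, 0, -20], [0, 0, 0], 1], [[-8, 0, -38], [0, 0, 0], 1], [[-12, 0, -58], [0, 0, 0], 1], [[-16, 0, -80], [0, 0, 0], 1], [[-18, 0, -102], [0, 0, 0], 1], [[-10, 0, -122], [0, 0, 0], 1], [[10, 0, -140], [0, 0, 0], 1], [[25, 10, -150], [0, 0, 0], 1], [[30, 20, -150], [0, 0, 0], 1]]}}

```text
clock: 33.55
position: [0.4549, 0.0044, 0.3188]
tool_rot: [3.14, 0.211, 3.13]
force: [0.2, -0.2, 1.6]
grip_width: 0.0855
finger_force: 0.0
```

{"fn": "send_rows", "kwargs": {"increments": [[[0, 10, 0], [0, 0, 0], 1], [[0, 35, 0], [0, 0, 0], 1], [[0, 70, 0], [0, 0, 0], 1], [[0, 110, 0], [0, 0, 0], 1], [[0, 150, 0], [0, 0, 0], 1], [[0, 190, 0], [0, 0, 0], 1], [[0, 220, 0], [0, 0, 0], 1], [[0, 235, 0], [0, 0, 0], 1], [[0, 240, 0], [0, 0, 0], 1], [[0, 240, 0], [0, 0, 0], 1]]}}

```text
clock: 34.55
position: [0.4584, 0.2438, 0.3175]
tool_rot: [3.141, 0.209, 3.131]
force: [-0.4, -1.3, 1.2]
grip_width: 0.0852
finger_force: 0.0
```

Run:
```python
from h import *
a=grab_frame("top");b=cv2.imread("pics/top0.png");cv2.imwrite("pics/w2.png",a)
o=observe();print(o["position"],o["force"])
ga,gb=[cv2.cvtColor(i,cv2.COLOR_BGR2GRAY) for i in(a,b)]
t=gb[238:308,322:358]; r=cv2.matchTemplate(ga[228:318,312:368],t,cv2.TM_CCOEFF_NORMED); print("thinner match",cv2.minMaxLoc(r))
for n,(y0,y1,x0,x1) in dict(putty=(254,298,364,400),tin_a=(255,297,274,310),base=(205,255,122,172),tin_c=(224,250,368,402),tin_b=(224,256,278,312)).items():
    r=cv2.matchTemplate(ga[y0-8:y1+8,x0-8:x1+8],gb[y0:y1,x0:x1],cv2.TM_CCOEFF_NORMED);print(n,cv2.minMaxLoc(r)[1::2])
```

```text
[0.45844081 0.24314224 0.31754394] [ 0.17429124 -0.04736458 -0.19457968]
thinner match (-0.12173785269260406, 0.8042965531349182, (6, 0), (11, 10))
putty (0.9953612685203552, (8, 8))
tin_a (0.7128683924674988, (8, 8))
base (0.9988964200019836, (8, 8))
tin_c (0.9953190684318542, (8, 8))
tin_b (0.9985643625259399, (8, 8))
```

The thinner matches its start position to within 1 px (about 2 mm), and the bystander tins show no shift. Handing the job in.

```bash
python3 -c "
from workcell import *
print(job_done())"
```

```text
the job is handed in; nothing more can be done
None
```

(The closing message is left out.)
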